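# Half-open the lever gas tap on the baklava packing table

### The arm

A 6-joint arm with a two-finger parallel gripper is mounted at the origin on the work surface. World frame = base frame: x ahead of the robot, y to its left, z up, the work surface at z = 0. Lengths are in m, angles in rad, forces in N, time in s.
With the tool pointing down it reaches from about 0.325 to 0.775 m from the base axis. Payload 5.5 kg.
Tool frame: the origin (TCP) lies on the centre line of the jaws, within the pads' length; the fingertips stand 14 mm ahead of it and the grasp point (between the pads) lies 5 mm behind it; z points along the fingers, y is the line along which they close (so a half turn about z gives the same grasp; the last joint's range is limited). The gripper opens to 88 mm and grips with 3 to 60 N. Pads are 20 mm wide; open, the fingers measure 115 mm over their backs; the gripper's body (75 mm by 178 mm) begins 61 mm behind the grasp point.
Start: joints at [1.1, 0.091, 1.231, -0, 1.82, -0.057], TCP at [0.241, 0.549, 0.237] pointing down, gripper open.
Joint ranges: [-2.87, 2.87], [-0.86, 2.18], [0.17, 2.46], [-1.51, 4.65], [0.06, 2.69], [-2.65, 2.65]. Speed limits (rad/s): [2.57, 2.57, 3.01, 3.14, 3.14, 3.14].

### API

Orientations are given as a 3x3 rotation matrix whose columns are the frame's x, y, z axes.
In Python, from bench import manip, eyes gives the robot as it stands.
- The arm moves only by the tool apply_moves, never from a script. Its argument "series" is a list of rows, each an object of numbers: "gripper": the finger opening in m, from 0 to 0.0878; "x", "y", "z": the shift along the tool's x, y, z in m; "ax", "ay", "az": the turn, a rotation vector about the tool's x, y, z in degrees. A call has 1 to 12 rows; each row is the pose to reach, as a shift and turn from the pose commanded when the call began, along the tool's axes at that moment; what a row does not reach only later rows make up. A row lasts 1/12 s, in which the tool goes at most 41.7 mm and 7.16 degrees, less where a joint would pass 70% of its speed; a pose out of reach is approached as far as the arm can. A call with a gripper value outside its range is refused whole. The fingers move at their own pace and stop on an object; "newtons" is the grip in N (left out, the last holds). Time passes only in rows, so rows that repeat a pose let the fingers close. It gives the time, the measured TCP pose, the force, the opening and the grip force at its end, in the units of the state.
- manip.read_state(): the state, without advancing time (a new reading comes with each control period).
- eyes.camera(name): name is "scene" or "top" or "wrist"; returns the picture (480x640x3 uint8, red, green, blue); there is no depth.
- eyes.camera_model(name): a dict with "fx", "fy", "cx", "cy" (pixels), "distortion" ([k1, k2, p1, p2, k3] as OpenCV has them; the pictures are not rectified), "R" (3x3) and "t" (3): a world point X has camera coordinates R X + t. Camera axes: x right, y down, z forward; pixel columns grow to the right and rows downward; lengths in m; the calibration is good to about 2 mm. A picture is of the moment at which its call begins: read the wrist's pose just before it. camera_model takes no time and is no camera call; for the wrist camera it gives the pose at the moment of the call.
- manip.hand_in(): hands the job in; it is judged then, once.
The state is a dict: "time": time; "q": joint angles; "qd": joint speeds; "joint_torque": joint torques, N m; "ee_pos": TCP position; "tcp_rot": TCP orientation; "contact_force": force on the tool from outside, world axes, zero at the start; "moment": the same for the moment, N m; "finger_gap": finger opening in m; "gripper_force": force on a finger pad.
Only numpy, scipy, OpenCV 4.12 (cv2) and the standard library are available. Lean on these libraries where they do the work, as an engineer would, in place of code of your own. Each camera call takes 0.05 s, during which the arm holds its last target. There are 200 camera calls.

### The job

Two brass gas taps for the tray warmers stand on the packing table. Set the one with the long straight lever half open: swing its lever towards the hose-nozzle end of its pipe until it stands at 45 degrees to the pipe, then let go of it. Leave the other tap's short wing handle as it is set and do not shift the closed pastry carton.

Things in the scene. Friction and masses are not known exactly. Their poses are not given: they have to be found in the camera images.
- lever_valve: Brass gas tap with the long lever, fixed to the table, left or right of the other tap. Origin on the table, on the lever's upright turning axis (z). Pipe along y, its nuts up to 62 mm high: inlet riser 60 mm out at -y, tapered ribbed hose nozzle to 100 mm out at +y. Lever reaches 125 mm from the axis; from 50 mm on a black sleeve 16 wide, 14 tall, its middle 84 mm above the table.
- lever (a joint): Angle q of the long lever (rad). 0 = closed: lever points along the tap's +x, straight across the pipe. Grows counter-clockwise seen from above to 1.57 = open: lever over the pipe, pointing along +y to the nozzle. Lever direction is (cos q, sin q) in the tap's frame; half open 0.785. Starts at 0 to 0.35. Stiff (0.3 N m, 3 N at the sleeve), no spring: stays where left.
- wing_tip (a point): One end of the other tap's short black wing handle: a bar 64 x 12 x 16 mm centred on that tap's axis, this point 32 mm out at mid-height, 84 mm above the table. That tap has the same brass body and foot plate and stands 280 mm or more to the side of the lever tap. Its handle starts at any setting and is to stay so.
- carton: Closed flat maroon pastry carton, 154 x 224 x 50 mm, 0.3 to 0.6 kg, lying loose on the table beyond the taps. Origin: centre of its underside. Not to be moved.

How it is judged:
By the outcome, as a careful person would: the job done as asked, in the order asked, and still so for the second after the job is handed in, with the robot touching nothing.
It also fails if it takes over 29 s, if anything falls off the work surface, if the arm or the gripper's body presses on something with over 40 N, if the wrist force passes 120 N, or if a joint passes its speed limit or range.

## Working session

There is one attempt and no reset: what is moved stays moved. The work goes in short steps, Python scripts to look and compute and a tool call to move; the robot and the scene stay as the last step left them, time stands still between calls to the robot, and variables do not carry over. Pictures are saved under pics/ and viewed, at most 10 in all, crops included, and the job is handed in when it is done.

Besides the shell and the picture viewer there is one more tool, called after ">>>" as name([rows], argument=value, ...), one row to a line, values as JSON. apply_moves: Moves the arm, as the interface text tells. Its arguments: {"type":"object","properties":{"series":{"type":"array","items":{"type":"object","properties":{"gripper":{"type":"number"},"x":{"type":"number"},"y":{"type":"number"},"z":{"type":"number"},"ax":{"type":"number"},"ay":{"type":"number"},"az":{"type":"number"}}}},"newtons":{"type":"number"}},"required":["series"]}

```bash
mkdir -p pics; cat > h.py <<'E'
from bench import manip, eyes
import numpy as np, cv2
def shot(n,f):
    m=eyes.camera_model(n); im=eyes.camera(n); cv2.imwrite('pics/'+f,im[:,:,::-1]); np.savez('pics/'+f+'.npz',im=im,**{k:np.array(v) for k,v in m.items()}); return im,m
def ray(m,px,z):
    K=np.array([[m['fx'],0,m['cx']],[0,m['fy'],m['cy']],[0,0,1]],float)
    u=cv2.undistortPoints(np.array(px,float).reshape(-1,1,2),K,np.array(m['distortion'],float)).reshape(-1,2)
    R=np.array(m['R']);t=np.array(m['t']);c=-R.T@t
    d=np.c_[u,np.ones(len(u))]@R
    return c+d*((z-c[2])/d[:,2])[:,None]
E
python3 - <<'E'
from h import *
a,m=shot('top','top1.png'); b,_=shot('scene','scene1.png')
print(m['R'],m['t']); s=manip.read_state(); print(s['ee_pos'],s['tcp_rot'],s['time'])
E
```

```text
[[-0.00769927 -0.99966424 -0.02474117]
 [-0.98120673  0.01232301 -0.19256555]
 [ 0.19280578  0.02279358 -0.98097216]] [0.01663989 0.63534487 0.76371266]
[0.24115008 0.5491293  0.23564015] [[-9.15567167e-01  4.02164336e-01 -7.80682966e-04]
 [ 4.02165084e-01  9.15565857e-01 -1.55130648e-03]
 [ 9.08865287e-05 -1.73428871e-03 -9.99998492e-01]] 0.1
```

View pics/top1.png

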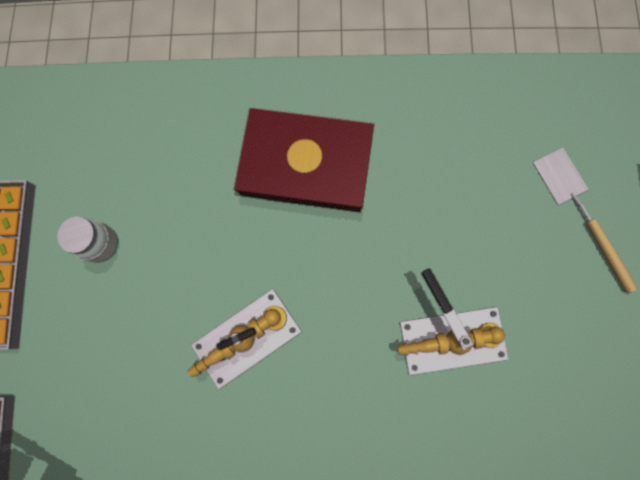

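View pics/scene1.png

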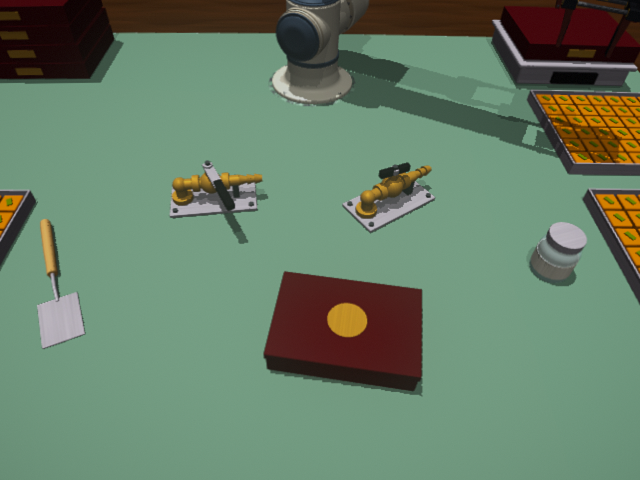

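Top view: the lever tap is on the right, with its hub near (462,343), black sleeve from (428,272) to (448,308), and nozzle tip at (403,351). The wing tap is at (240,340) and the carton at (305,160). Scene view agrees.

```bash
python3 - <<'E'
from h import *
d=np.load('pics/top1.png.npz'); m={k:d[k] for k in d}; im=d['im']
hsv=cv2.cvtColor(im,cv2.COLOR_RGB2HSV)
def comp(mask,lo,hi):
    k=np.zeros(mask.shape,np.uint8); k[lo[1]:hi[1],lo[0]:hi[0]]=mask[lo[1]:hi[1],lo[0]:hi[0]]
    c,_=cv2.findContours(k,0,2); return max(c,key=cv2.contourArea)
dark=(im.max(2)<45).astype(np.uint8)
s=cv2.boxPoints(cv2.minAreaRect(comp(dark,(415,262),(460,318)))); S=ray(m,s,0.088); print('sleeve',s.round(1).tolist(),S.round(4).tolist())
white=((hsv[...,1]<40)&(hsv[...,2]>120)).astype(np.uint8)
plate=((hsv[...,1]<40)&(hsv[...,2]>100)|((hsv[...,0]<25)&(hsv[...,1]>100)&(hsv[...,2]>60))).astype(np.uint8)
P=ray(m,np.array([[401,320],[498,309],[507,362],[409,374]]),0.006);print('plate',P.round(4).tolist(),P.mean(0).round(4))
y=(P[0]-P[1]+P[3]-P[2])[:2]; y/=np.linalg.norm(y)
# sleeve end mids
L=[np.linalg.norm(S[i]-S[(i+1)%4]) for i in range(4)]; i=int(np.argmin(L)); e1=(S[i]+S[(i+1)%4])/2; e2=(S[(i+2)%4]+S[(i+3)%4])/2
tip,inn=(e1,e2) if e1[0]>e2[0] else (e2,e1)
u=(tip-inn)[:2]; print('len',np.linalg.norm(u),'wid',min(L)); u/=np.linalg.norm(u)
ax=tip[:2]-.125*u; print('tip',tip,'axis',ax,'u',u,'ydir',y)
x=np.array([y[1],-y[0]]); print('q',np.arctan2(u@y,u@x),'xang',np.degrees(np.arctan2(x[1],x[0])))
print('hub px->', ray(m,[[464,343]],.09)); print('nozzle',ray(m,[[403,351]],.045), 'inlet',ray(m,[[497,335]],.055))
E
```

```text
sleeve [[422.1000061035156, 273.5], [423.3999938964844, 272.79998779296875], [440.70001220703125, 304.6000061035156], [439.3999938964844, 305.29998779296875]] [[0.5683, -0.135, 0.088], [0.5694, -0.137, 0.088], [0.5195, -0.1618, 0.088], [0.5185, -0.1598, 0.088]]
plate [[0.4988, -0.1091, 0.006], [0.5153, -0.2755, 0.006], [0.4267, -0.2849, 0.006], [0.4092, -0.1196, 0.006]] [ 0.4625 -0.1973  0.006 ]
len 0.05566397545999372 wid 0.0022541008380266153
tip [ 0.56882152 -0.13600712  0.088     ] axis [ 0.45692135 -0.19171486] u [0.89520132 0.44566198] ydir [-0.10195833  0.99478867]
q 0.35977777981739695 xang 5.851951284091199
hub px-> [[ 0.46075362 -0.19426837  0.09      ]]
nozzle [[ 0.44837208 -0.10619902  0.045     ]] inlet [[ 0.47187884 -0.25608329  0.055     ]]
```

```bash
python3 - <<'E'
from h import *
d=np.load('pics/top1.png.npz'); m={k:d[k] for k in d}; im=d['im']
c=im[255:385,390:520]; cv2.imwrite('pics/crop1.png',cv2.resize(c,None,fx=4.6,fy=4.6,interpolation=cv2.INTER_NEAREST)[:,:,::-1])
for th in (50,60,70):
    g=(im.max(2)<th).astype(np.uint8); k=np.zeros_like(g); k[262:318,420:460]=g[262:318,420:460]
    for q in cv2.findContours(k,0,2)[0]:
        if cv2.contourArea(q)>40:
            s=cv2.boxPoints(cv2.minAreaRect(q)); print(th,s.round(1).tolist(), ray(m,s,.09).round(3)[:,:2].tolist())
E
```

```text
60 [[420.79998779296875, 272.79998779296875], [428.70001220703125, 268.29998779296875], [451.79998779296875, 308.3999938964844], [443.8999938964844, 312.8999938964844]] [[0.569, -0.133], [0.576, -0.145], [0.513, -0.178], [0.507, -0.166]]
70 [[420.5, 272.6000061035156], [428.8999938964844, 267.79998779296875], [452.0, 308.5], [443.5, 313.20001220703125]] [[0.57, -0.132], [0.577, -0.146], [0.513, -0.179], [0.506, -0.165]]
```

View pics/crop1.png

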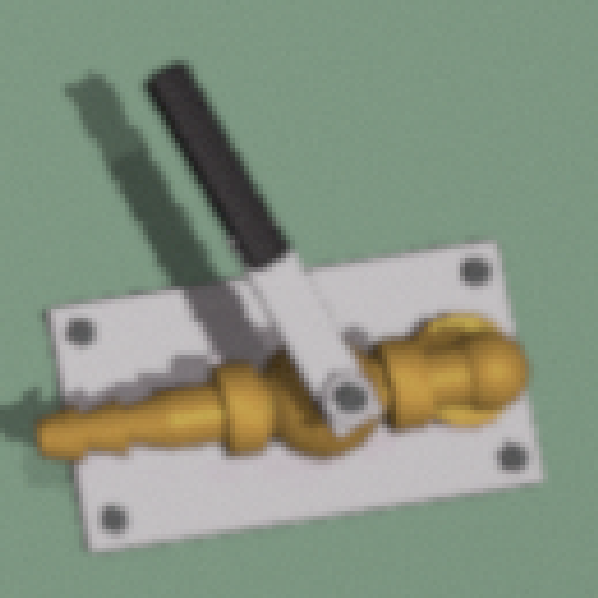

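The crop shows the lever bolt at full-image (466,341.5), the sleeve tip at (425,270) and four plate bolts, which give the pipe direction.

```bash
python3 - <<'E'
from h import *
d=np.load('pics/top1.png.npz'); m={k:d[k] for k in d}
B=ray(m,np.array([[80,333],[475,272],[513,458],[115,520]])/4.6+[390,255],.008)[:,:2]
y=B[0]-B[1]+B[3]-B[2]; y/=np.linalg.norm(y); x=np.array([y[1],-y[0]])
A=ray(m,[[466.1,341.5]],.095)[0,:2]; T=ray(m,[[424.8,270.4]],.090)[0,:2]; I=ray(m,[[447.8,310.6]],.09)[0,:2]
print('B',B.round(4).tolist(),B.mean(0),'xang',np.degrees(np.arctan2(x[1],x[0])))
print(A,T,I,np.linalg.norm(T-A),np.linalg.norm(I-A))
for v in (T-A,T-I): print(np.degrees(np.arctan2(v[1],v[0])), 'q',np.arctan2(v@y,v@x))
Wc=ray(m,[[237,339]],.09)[0]; print('wing',Wc)
Cn=ray(m,[[237,192],[362,208],[372,124]],.05); print(Cn)
E
```

```text
B [[0.4862, -0.1193], [0.5067, -0.2662], [0.4392, -0.2759], [0.419, -0.1297]] [ 0.46275795 -0.19777089] xang 7.889944171688773
[ 0.46304402 -0.19638682] [ 0.57287227 -0.13911594] [ 0.51009633 -0.17193794] 0.12386362300251037 0.05302516388819826
27.54017417856789 q 0.3429612123942285
27.60252943010927 q 0.3440495168395349
wing [0.46965044 0.15340677 0.09      ]
[[ 0.71617996  0.16835715  0.05      ]
 [ 0.68488326 -0.04470085  0.05      ]
 [ 0.83611583 -0.06536811  0.05      ]]
```

>>> apply_moves([
  {"x":-0.56,"y":-0.522,"z":0,"az":128.7,"gripper":0.05},
  {"x":-0.56,"y":-0.522,"z":0,"az":128.7,"gripper":0.05},
  {"x":-0.56,"y":-0.522,"z":0,"az":128.7,"gripper":0.05},
  {"x":-0.56,"y":-0.522,"z":0,"az":128.7,"gripper":0.05},
  {"x":-0.56,"y":-0.522,"z":0,"az":128.7,"gripper":0.05},
  {"x":-0.56,"y":-0.522,"z":0,"az":128.7,"gripper":0.05},
  {"x":-0.56,"y":-0.522,"z":0,"az":128.7,"gripper":0.05},
  {"x":-0.56,"y":-0.522,"z":0,"az":128.7,"gripper":0.05},
  {"x":-0.56,"y":-0.522,"z":0,"az":128.7,"gripper":0.05},
  {"x":-0.56,"y":-0.522,"z":0,"az":128.7,"gripper":0.05},
  {"x":-0.56,"y":-0.522,"z":0,"az":128.7,"gripper":0.05},
  {"x":-0.56,"y":-0.522,"z":0,"az":128.7,"gripper":0.05},
])

```text
invalid input at $.series[0]: expected keys gripper, x, y, z, ax, ay, az
```

```bash
cat > go.py <<'E'
import sys
from h import *
x,y,z,a=map(float,sys.argv[1:]) # world target, tool-x heading deg
s=manip.read_state(); R=np.array(s['tcp_rot']); p=np.array(s['ee_pos'])
h=np.degrees(np.arctan2(R[1,0],R[0,0])); print('t',s['time'],'p',p.round(4),'head',h.round(2),'gap',s['finger_gap'],'q6',s['q'][5],'F',np.round(s['contact_force'],1))
print('shift',(R.T@(np.array([x,y,z])-p)).round(4),'az',-((a-h+180)%360-180), 'rz',R[2].round(4))
E
python3 go.py .5444 -.1544 .236 27.6
```

```text
t 0.1 p [0.2412 0.5491 0.2356] head 156.29 gap 0.08751500619100419 q6 -0.05663286606775023 F [ 0.   0.5 -0.6]
shift [-5.606e-01 -5.222e-01  5.000e-04] az 128.68640162676724 rz [ 1.0e-04 -1.7e-03 -1.0e+00]
```

>>> apply_moves([
  {"x":-0.56,"y":-0.522,"z":0,"ax":0,"ay":0,"az":128.7,"gripper":0.05},
  {"x":-0.56,"y":-0.522,"z":0,"ax":0,"ay":0,"az":128.7,"gripper":0.05},
  {"x":-0.56,"y":-0.522,"z":0,"ax":0,"ay":0,"az":128.7,"gripper":0.05},
  {"x":-0.56,"y":-0.522,"z":0,"ax":0,"ay":0,"az":128.7,"gripper":0.05},
  {"x":-0.56,"y":-0.522,"z":0,"ax":0,"ay":0,"az":128.7,"gripper":0.05},
  {"x":-0.56,"y":-0.522,"z":0,"ax":0,"ay":0,"az":128.7,"gripper":0.05},
  {"x":-0.56,"y":-0.522,"z":0,"ax":0,"ay":0,"az":128.7,"gripper":0.05},
  {"x":-0.56,"y":-0.522,"z":0,"ax":0,"ay":0,"az":128.7,"gripper":0.05},
  {"x":-0.56,"y":-0.522,"z":0,"ax":0,"ay":0,"az":128.7,"gripper":0.05},
  {"x":-0.56,"y":-0.522,"z":0,"ax":0,"ay":0,"az":128.7,"gripper":0.05},
  {"x":-0.56,"y":-0.522,"z":0,"ax":0,"ay":0,"az":128.7,"gripper":0.05},
  {"x":-0.56,"y":-0.522,"z":0,"ax":0,"ay":0,"az":128.7,"gripper":0.05},
])

```text
time: 1.1
ee_pos: [0.4392, 0.0881, 0.2364]
tcp_rot: [[0.342, 0.94, 0.0], [0.94, -0.342, 0.0], [0.0, 0.0, -1.0]]
contact_force: [0.9, 0.4, 0.2]
finger_gap: 0.0499
gripper_force: 0.0
```

```bash
python3 go.py .5444 -.1544 .236 27.6
```

```text
t 1.1 p [0.4392 0.0881 0.2364] head 70.0 gap 0.04992733303045797 q6 0.4711511595156516 F [0.9 0.4 0.2]
shift [-0.1919  0.1818  0.0004] az 42.39730566162737 rz [ 1.e-04  0.e+00 -1.e+00]
```

>>> apply_moves([
  {"x":-0.192,"y":0.182,"z":0,"ax":0,"ay":0,"az":42.4,"gripper":0.05},
  {"x":-0.192,"y":0.182,"z":0,"ax":0,"ay":0,"az":42.4,"gripper":0.05},
  {"x":-0.192,"y":0.182,"z":0,"ax":0,"ay":0,"az":42.4,"gripper":0.05},
  {"x":-0.192,"y":0.182,"z":0,"ax":0,"ay":0,"az":42.4,"gripper":0.05},
  {"x":-0.192,"y":0.182,"z":0,"ax":0,"ay":0,"az":42.4,"gripper":0.05},
  {"x":-0.192,"y":0.182,"z":0,"ax":0,"ay":0,"az":42.4,"gripper":0.05},
  {"x":-0.192,"y":0.182,"z":0,"ax":0,"ay":0,"az":42.4,"gripper":0.05},
  {"x":-0.192,"y":0.182,"z":0,"ax":0,"ay":0,"az":42.4,"gripper":0.05},
  {"x":-0.192,"y":0.182,"z":0,"ax":0,"ay":0,"az":42.4,"gripper":0.05},
])

```text
time: 1.85
ee_pos: [0.5456, -0.1519, 0.2358]
tcp_rot: [[0.883, 0.469, -0.002], [0.469, -0.883, 0.001], [-0.001, -0.002, -1.0]]
contact_force: [-0.8, 0.5, -0.2]
finger_gap: 0.0501
gripper_force: 0.0
```

```bash
python3 go.py .5444 -.1544 .079 27.6; python3 -c "
from h import *
shot('wrist','w1.png')"
```

```text
t 1.85 p [ 0.5456 -0.1519  0.2358] head 27.97 gap 0.05007448583077632 q6 0.7508750341268162 F [-0.8  0.5 -0.2]
shift [-0.0021  0.0019  0.1567] az 0.36675626144435114 rz [-0.001 -0.002 -1.   ]
```

View pics/w1.png

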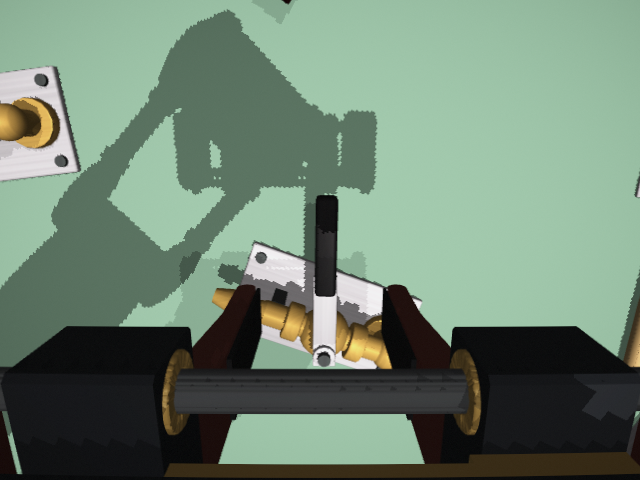

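The wrist view shows the sleeve at (327,196) to (325,296), upright and centred between the fingers at (250) and (390). I'll go straight down.

>>> apply_moves([
  {"x":0,"y":0,"z":0.04,"ax":0,"ay":0,"az":0,"gripper":0.05},
  {"x":0,"y":0,"z":0.08,"ax":0,"ay":0,"az":0,"gripper":0.05},
  {"x":0,"y":0,"z":0.11,"ax":0,"ay":0,"az":0,"gripper":0.05},
  {"x":0,"y":0,"z":0.14,"ax":0,"ay":0,"az":0,"gripper":0.05},
  {"x":0,"y":0,"z":0.157,"ax":0,"ay":0,"az":0,"gripper":0.05},
  {"x":0,"y":0,"z":0.157,"ax":0,"ay":0,"az":0,"gripper":0.05},
  {"x":0,"y":0,"z":0.157,"ax":0,"ay":0,"az":0,"gripper":0.05},
])

```text
time: 2.48
ee_pos: [0.5453, -0.1501, 0.0796]
tcp_rot: [[0.882, 0.471, -0.001], [0.471, -0.882, 0.001], [-0.001, -0.001, -1.0]]
contact_force: [-0.1, 0.4, 1.3]
finger_gap: 0.0499
gripper_force: 0.0
```

>>> apply_moves([
  {"x":0,"y":0,"z":0,"ax":0,"ay":0,"az":0,"gripper":0.012},
  {"x":0,"y":0,"z":0,"ax":0,"ay":0,"az":0,"gripper":0.012},
  {"x":0,"y":0,"z":0,"ax":0,"ay":0,"az":0,"gripper":0.012},
  {"x":0,"y":0,"z":0,"ax":0,"ay":0,"az":0,"gripper":0.012},
  {"x":0,"y":0,"z":0,"ax":0,"ay":0,"az":0,"gripper":0.012},
  {"x":0,"y":0,"z":0,"ax":0,"ay":0,"az":0,"gripper":0.012},
], newtons=10)

```text
time: 2.98
ee_pos: [0.5468, -0.1525, 0.0807]
tcp_rot: [[0.883, 0.468, 0.003], [0.468, -0.883, -0.001], [0.002, 0.003, -1.0]]
contact_force: [3.0, -1.1, 2.3]
finger_gap: 0.0159
gripper_force: 10.0
```

```bash
python3 - <<'E'
from h import *
s=manip.read_state();R=np.array(s['tcp_rot']);p=np.array(s['ee_pos']);A=np.array([.4629,-.197])
v=p[:2]-A; r=np.linalg.norm(v);a0=np.degrees(np.arctan2(v[1],v[0]));h=np.degrees(np.arctan2(R[1,0],R[0,0]))
print(p,'r',r,'ang',a0,'head',h,s['finger_gap'],s['gripper_force'],s['contact_force'],s['q'][5])
for a in (33,38,43,48,52.9):
    w=A+r*np.array([np.cos(np.radians(a)),np.sin(np.radians(a))]); print(a,(R.T@np.r_[w-p[:2],0]).round(4),'az',-(a-a0))
E
```

```text
[ 0.54676929 -0.15252007  0.08069186] r 0.09493430668667692 ang 27.93916615115891 head 27.936075959712223 0.015934862624495012 10.009221285581589 [ 3.01981789 -1.0824846   2.33818967] 0.7515390872591168
33 [-0.0004 -0.0084 -0.    ] az -5.060833848841089
38 [-0.0015 -0.0166 -0.    ] az -10.060833848841089
43 [-0.0033 -0.0247 -0.0001] az -15.060833848841089
48 [-0.0058 -0.0326 -0.0001] az -20.06083384884109
52.9 [-0.0089 -0.0401 -0.0001] az -24.960833848841087
```

Gap is 16 mm, so the sleeve is held, and the angles agree. Now I'll swing it about 25°.

>>> apply_moves([
  {"x":-0.0001,"y":-0.004,"z":0,"ax":0,"ay":0,"az":-2.5,"gripper":0.012},
  {"x":-0.0004,"y":-0.0084,"z":0,"ax":0,"ay":0,"az":-5,"gripper":0.012},
  {"x":-0.0008,"y":-0.0125,"z":0,"ax":0,"ay":0,"az":-7.5,"gripper":0.012},
  {"x":-0.0015,"y":-0.0166,"z":0,"ax":0,"ay":0,"az":-10,"gripper":0.012},
  {"x":-0.0023,"y":-0.0207,"z":0,"ax":0,"ay":0,"az":-12.5,"gripper":0.012},
  {"x":-0.0033,"y":-0.0247,"z":0,"ax":0,"ay":0,"az":-15,"gripper":0.012},
  {"x":-0.0045,"y":-0.0287,"z":0,"ax":0,"ay":0,"az":-17.5,"gripper":0.012},
  {"x":-0.0058,"y":-0.0326,"z":0,"ax":0,"ay":0,"az":-20,"gripper":0.012},
  {"x":-0.0073,"y":-0.0364,"z":0,"ax":0,"ay":0,"az":-22.5,"gripper":0.012},
  {"x":-0.0089,"y":-0.0401,"z":0,"ax":0,"ay":0,"az":-25,"gripper":0.012},
  {"x":-0.0089,"y":-0.0401,"z":0,"ax":0,"ay":0,"az":-25,"gripper":0.012},
  {"x":-0.0089,"y":-0.0401,"z":0,"ax":0,"ay":0,"az":-25,"gripper":0.012},
], newtons=20)

```text
time: 3.98
ee_pos: [0.5194, -0.1208, 0.0806]
tcp_rot: [[0.603, 0.797, 0.001], [0.797, -0.603, -0.0], [0.0, 0.001, -1.0]]
contact_force: [-1.8, -0.2, 5.9]
finger_gap: 0.0158
gripper_force: 20.0
```

```bash
python3 - <<'E'
from h import *
s=manip.read_state();R=np.array(s['tcp_rot']);p=np.array(s['ee_pos']);A=np.array([.4629,-.197])
v=p[:2]-A; print(p,np.linalg.norm(v),np.degrees(np.arctan2(v[1],v[0])),np.degrees(np.arctan2(R[1,0],R[0,0])),s['contact_force'],s['finger_gap'])
E
```

```text
[ 0.5193658  -0.12079685  0.08058828] 0.0948435960937108 53.46190946271216 52.88900625948959 [-1.80161652 -0.21631833  5.91155628] 0.015772354384130927
```

Lever at about 53°, against a target of 52.9°. I'll release, rise and check.

>>> apply_moves([
  {"x":0,"y":0,"z":0,"ax":0,"ay":0,"az":0,"gripper":0.04},
  {"x":0,"y":0,"z":0,"ax":0,"ay":0,"az":0,"gripper":0.04},
  {"x":0,"y":0,"z":0,"ax":0,"ay":0,"az":0,"gripper":0.04},
  {"x":0,"y":0,"z":0,"ax":0,"ay":0,"az":0,"gripper":0.04},
  {"x":0,"y":0,"z":-0.03,"ax":0,"ay":0,"az":0,"gripper":0.04},
  {"x":0,"y":0,"z":-0.06,"ax":0,"ay":0,"az":0,"gripper":0.04},
  {"x":0,"y":0,"z":-0.1,"ax":0,"ay":0,"az":0,"gripper":0.04},
  {"x":0,"y":0,"z":-0.14,"ax":0,"ay":0,"az":0,"gripper":0.04},
  {"x":0,"y":0,"z":-0.16,"ax":0,"ay":0,"az":0,"gripper":0.04},
  {"x":0,"y":0,"z":-0.16,"ax":0,"ay":0,"az":0,"gripper":0.04},
  {"x":0,"y":0,"z":-0.16,"ax":0,"ay":0,"az":0,"gripper":0.04},
])

```text
time: 4.9
ee_pos: [0.5198, -0.1208, 0.2407]
tcp_rot: [[0.603, 0.798, 0.002], [0.798, -0.603, -0.001], [0.001, 0.002, -1.0]]
contact_force: [-0.8, 0.0, -0.5]
finger_gap: 0.0401
gripper_force: 0.0
```

```bash
python3 -c "
from h import *
shot('wrist','w2.png'); print(manip.read_state()['ee_pos'])"
```

```text
[ 0.51915154 -0.12058611  0.23868803]
```

View pics/w2.png

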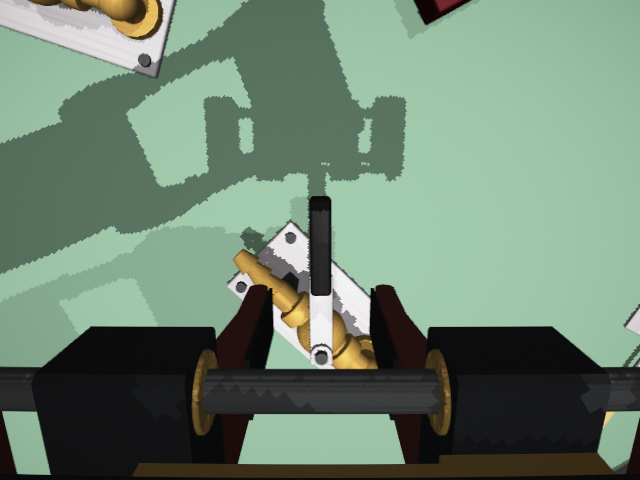

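Released: sleeve at (320,197) to (320,295), pivot bolt at (321,355), plate bolts at (291,238) and (241,287), plate edge from (291,222) to (371,295). I'll measure the angle from this.

```bash
python3 - <<'E'
from h import *
d=np.load('pics/w2.png.npz'); m={k:d[k] for k in d}; im=d['im']
A=ray(m,[[321,355]],.095)[0,:2]
g=(im.max(2)<60).astype(np.uint8);k=np.zeros_like(g);k[190:300,300:340]=g[190:300,300:340]
c=max(cv2.findContours(k,0,2)[0],key=cv2.contourArea); r=cv2.boundingRect(c); pts=c.reshape(-1,2)
top=pts[pts[:,1]<215][:,0]; bot=pts[(pts[:,1]>265)][:,0]; print(r)
T=ray(m,[[(top.min()+top.max())/2,200]],.091)[0,:2]; I=ray(m,[[(bot.min()+bot.max())/2,290]],.091)[0,:2]
an=lambda v:np.degrees(np.arctan2(v[1],v[0]))
B=ray(m,[[291,238],[241,287]],.008)[:,:2]; E=ray(m,[[291,222],[371,295]],.006)[:,:2]
print(A,T,I,'lever',an(T-A),an(T-I),'xdir',an(B[0]-B[1]),'ydir-90',an(E[0]-E[1])-90, np.linalg.norm(B[0]-B[1]))
E
```

```text
(309, 196, 23, 100)
[ 0.46291041 -0.19504112] [ 0.53413539 -0.09905289] [ 0.49389097 -0.15343898] lever 53.42392753932115 53.49943887425256 xdir 7.582084711690565 ydir-90 9.531452569139432 0.06849967117158395
```

```bash
python3 -c "
from bench import manip
print(manip.hand_in())"
```

```text
the job is handed in; nothing more can be done
None
```

The long lever now stands at about 45° to its pipe (camera check, within roughly 1.5°) and has been released. The robot touched neither the other tap nor the carton, and the job was handed in at about 5 s.

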